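# Set the polariser ring to the green stud

### The job

The light stage on the bench has a black polariser ring with a lever: push the lever's upright steel post around gently with a fingertip, without pinching the post or lifting the ring out of its seat, until the lever's pointer stands at the green stud on the scale. Then take the hand away, leaving the amber crown on the glass, the jar, the case and the spatula as they are.

Things in the scene. Friction and masses are not known exactly. Their poses are not given: they have to be found in the camera images.
- stage_center (a point): centre of the round white light stage (216 mm across, 40 mm high, fixed), on its axis, on the metal scale face (40 mm above the bench). The point's -x axis is the middle of the scale; the stage's place and heading (up to 0.5 rad) vary. A fixed glass disc, 80 mm across, stands 12 mm above the scale face in the middle
- polariser (a joint): angle (rad) of the black polariser ring about the stage's vertical axis: 0 when the lever points along the stage's -x (middle of the scale), growing anticlockwise seen from above; stops at -1.45 and 1.45. Stiff (about 2 N at the post), stays where left. The ring is 116 mm outside, 84 mm inside, 12 mm high, on the scale face.
- lever_post (a point): top centre of the upright round steel post on the lever: 12 mm across, 48 mm tall, standing 70 mm from the stage's axis, from 52 mm to 100 mm above the bench. Push it sideways along its arc
- pointer (a point): the spot on the scale face that the pointer points at: on the lever's line, 93 mm from the stage's axis (the studs' circle), 40 mm above the bench. The lever is a black bar 12 mm wide from the ring out to 82 mm from the axis, top 52 mm above the bench, with a short nose and white line to 85.5 mm
- seat (a joint): height (m) by which the ring is lifted out of its seat; 0 when seated. Only its weight (4 N) keeps it down
- stud_red: red index stud: flat disc 14 mm across and 2 mm high on the stage's scale face, 93 mm from the stage's centre; origin at its centre on the scale face (40 mm above the bench). Fixed. The four studs swap places from run to run
- stud_yellow: yellow index stud: flat disc 14 mm across and 2 mm high on the stage's scale face, 93 mm from the stage's centre; origin at its centre on the scale face (40 mm above the bench). Fixed. The four studs swap places from run to run
- stud_green: green index stud: flat disc 14 mm across and 2 mm high on the stage's scale face, 93 mm from the stage's centre; origin at its centre on the scale face (40 mm above the bench). Fixed. The four studs swap places from run to run
- stud_blue: blue index stud: flat disc 14 mm across and 2 mm high on the stage's scale face, 93 mm from the stage's centre; origin at its centre on the scale face (40 mm above the bench). Fixed. The four studs swap places from run to run
- crown: loose amber acrylic tooth crown, 22 x 20 x 21 mm, 20 g, lying on the glass near the stage's centre; origin at the centre of its underside
- jar: loose red and white jar with white lid, 48 mm across, 60 mm tall, beside the stage; origin at the centre of its underside
- case: loose black spectacle case, 150 x 58 x 34 mm (x, y, z), on the other side of the stage; origin at the centre of its underside
- spatula: loose wax spatula, 170 mm long along its x, 16 mm wide, 12 mm high, wooden handle and steel blade, lying on the bench beyond the jar; origin under its middle
There are look-alikes about, which are no part of the job. Leave any pink or yellow look-alike of the part that bears stage_center alone.

How it is judged:
At the end, for the whole second after the job is handed in: The pointer's spot is within 6 mm of the green stud's centre (inside the stud's width), the ring is at rest and down in its seat (within 2 mm); the crown is within 5 mm of its start, and the jar, case and spatula within 15 mm (horizontal distance between pointer and stud_green below 0.006 m and velocity of joint polariser between -0.02 and 0.02 rad/s and value of joint seat below 0.002 m and distance of crown from where it was at the start of the episode below 0.005 m and distance of each of jar, case, spatula from where it was at the start of the episode below 0.015 m); the robot touches nothing.
It fails at once if the ring is lifted more than 4 mm out of its seat (value of joint seat above 0.004 m).
It fails at once if the lever or ring is pinched or shoved with more than 20 N (contact force between the fingers and polariser above 20 N).
It fails at once if the crown is displaced by more than 5 mm (distance of crown from where it was at the start of the episode above 0.005 m).
It fails at once if the jar, case or spatula is displaced by more than 15 mm (distance of any of jar, case, spatula from where it was at the start of the episode above 0.015 m).
It also fails if it takes over 42 s, if anything falls off the work surface, if the arm or the gripper's body presses on something with over 40 N, if the wrist force passes 120 N, or if a joint passes its speed limit or range.

### The arm

A 6-joint arm with a two-finger parallel gripper is mounted at the origin on the work surface. World frame = base frame: x ahead of the robot, y to its left, z up, the work surface at z = 0. Lengths are in m, angles in rad, forces in N, time in s.
With the tool pointing down it reaches from about 0.35 to 0.85 m from the base axis. Payload 8.1 kg.
Tool frame: the origin (TCP) lies midway between the tips of the shut fingers; the grasp point (between the pads) lies 19 mm behind it; x points along the fingers, z is the direction in which the jaws open and shut, and the axes are right-handed (so a half turn about x gives the same grasp; the last joint's range is limited). The gripper opens to 85 mm and grips with 20 to 120 N. Pads are 22 mm wide; open, the fingers measure 114 mm over their backs; the gripper's body (76 mm by 85 mm) begins 54 mm behind the grasp point. The pads swing forward as they close: fully open they stand 13 mm farther back than shut.
Start: joints at [1.183, 0.13, 1.488, -0, 1.523, -0.085], TCP at [0.179, 0.573, 0.201] pointing down, gripper open.
Joint ranges: [-2.96, 2.96], [-0.89, 2.26], [0.02, 2.5], [-1.34, 4.48], [0, 2.73], [-2.66, 2.66]. Speed limits (rad/s): [2.39, 2.39, 2.79, 3.14, 3.14, 3.14].

### API

Orientations are given as a rotation vector (axis times angle).
In Python, from plant import robot gives the robot as it stands.
- The arm moves only by the tool carry_out, never from a script. Its argument "targets" is a list of rows, each a list of 3 entries, a list of its own where there are three numbers: the finger opening in m, from 0 to 0.0854, then the shift along the tool's x, y, z in m, then the turn, a rotation vector about the tool's x, y, z in degrees. A call has 1 to 5 rows; each row shifts and turns the commanded pose from where the row before left it, along the tool's axes as they then stand; what a row does not reach is not made up. A row lasts 1/8 s, in which the tool goes at most 62.5 mm and 10.7 degrees, less where a joint would pass 70% of its speed; a pose out of reach is approached as far as the arm can. A call is refused whole if a number of a shift passes 0.0625 or a number of a turn 10.7, either way. A call with a gripper value outside its range is refused whole. The fingers move at their own pace and stop on an object; the grip force is fixed at half the most. Time passes only in rows, so rows that do not move let the fingers close. It gives the time, the measured TCP pose, the force and the opening at its end, in the units of the state.
- robot.read_state(): the state, without advancing time (a new reading comes with each control period).
- robot.camera(name): name is "side" or "top"; returns a dict with "color" (400x640x3 uint8, blue, green, red), "z_map" (400x640 float32, m along the optical axis (not along the pixel's ray), 0 where there is no reading), "mtx" (3x3 intrinsics, pixels), "D" ([k1, k2, p1, p2, k3] as OpenCV has them; the pictures are not rectified), "world_from_camera" (4x4, takes a point from camera to world coordinates). Camera axes: x right, y up, looking along -z (the intrinsics and any distortion apply to the point x, -y, -z); pixel columns grow to the right and rows downward; lengths in m; the calibration is good to about 2 mm. A picture is of the moment at which its call begins.
- robot.job_done(): hands the job in, once; it reports no verdict.
The state is a dict: "t": time; "joint_positions": joint angles; "dq": joint speeds; "tau": joint torques, N m; "tool_pos": TCP position; "eef_rot": TCP orientation; "force": force on the tool from outside, world axes, zero at the start; "ft_torque": the same for the moment, N m; "width": finger opening in m.
Only numpy, scipy, OpenCV 4.12 (cv2) and the standard library are available. Lean on these libraries where they do the work, as an engineer would, in place of code of your own. Each camera call takes 0.05 s, during which the arm holds its last target.

## Working session

There is one attempt and no reset: what is moved stays moved. The work goes in short steps, Python scripts to look and compute and a tool call to move; the robot and the scene stay as the last step left them, time stands still between calls to the robot, and variables do not carry over. Pictures are saved under pics/ and viewed, and the job is handed in when it is done.

Besides the shell and the picture viewer there is one more tool, called after "Request:" as name(argument=value, ...) on one line, values as JSON. carry_out: Moves the arm, as the interface text tells. Its arguments: {"type":"object","properties":{"targets":{"type":"array"}},"required":["targets"]}

```bash
mkdir -p pics; ls
python3 - <<'E'
from plant import robot
import cv2,numpy as np
s=robot.read_state();print(s)
for n in("top","side"):
    c=robot.camera(n);np.savez(f"{n}0.npz",**c);cv2.imwrite(f"pics/{n}0.png",c["color"]);print(n,c["mtx"],c["D"],c["world_from_camera"])
E
```

```text
pics
{'t': 0.0, 'joint_positions': array([ 1.18261588e+00,  1.31153330e-01,  1.48932275e+00,  2.84165856e-05,
        1.52301722e+00, -8.54019337e-02]), 'dq': array([-0.00129842,  0.00054988, -0.00050376,  0.00048428,  0.00077208,
        0.0008228 ]), 'tau': array([-1.41952998e-03, -5.69399714e+01, -5.00551558e+01, -4.97617439e-04,
        1.50327216e-02, -3.68402183e-06]), 'tool_pos': array([0.17863337, 0.57213041, 0.19982532]), 'eef_rot': array([-0.98436061,  1.33903795,  0.98275511]), 'force': array([-0.13213431, -0.02806433, -0.06508448]), 'ft_torque': array([-0.00417389,  0.04052953, -0.0167454 ]), 'width': 0.08540052960209647}
top [[363.30410348   0.         316.69890659]
 [  0.         363.30410348 200.41174932]
 [  0.           0.           1.        ]] [-0.02573778  0.          0.          0.          0.        ] [[ 0.01594573  0.99184685 -0.126434    0.43181451]
 [-0.99946233  0.01218807 -0.03043847  0.04894505]
 [-0.02864932  0.12685139  0.99150791  0.88077191]
 [ 0.          0.          0.          1.        ]]
side [[413.5329014    0.         319.39538264]
 [  0.         413.5329014  205.40836433]
 [  0.           0.           1.        ]] [-0.00450571  0.          0.          0.          0.        ] [[ 0.9554803   0.18326533 -0.23123845  0.33485598]
 [-0.2950147   0.60632916 -0.73846549 -0.57333268]
 [ 0.00487149  0.77380797  0.63340153  0.63827158]
 [ 0.          0.          0.          1.        ]]
```

View pics/top0.png

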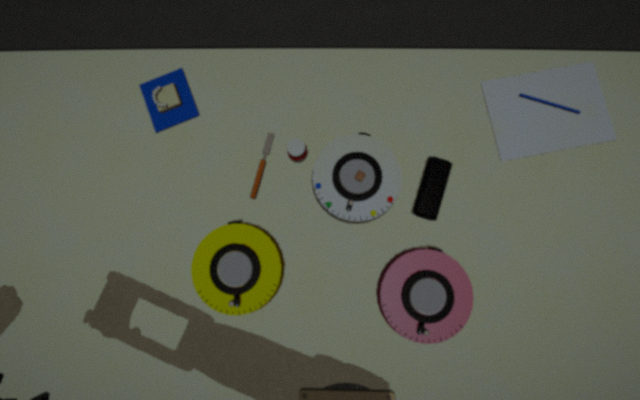

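View pics/side0.png

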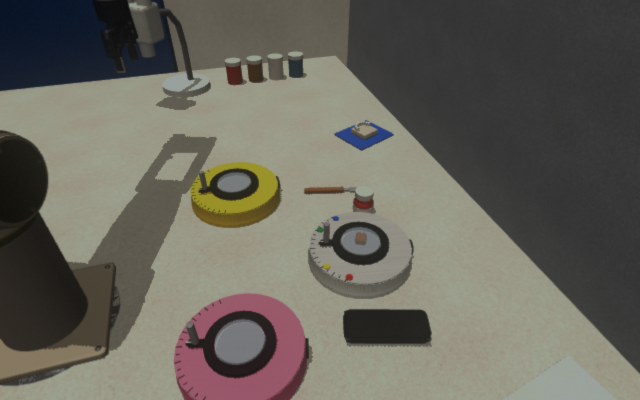

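Stage candidates in the top view are white (356,177), yellow (238,268) and pink (425,295). The job is on the white one, which carries the crown and the coloured studs. Next is a close crop to check it.

```bash
cat > h.py <<'E'
import cv2,numpy as np
def ray(c,uv):
    p=cv2.undistortPoints(np.array(uv,float).reshape(-1,1,2),c["mtx"],c["D"]).reshape(-1,2)
    d=np.c_[p[:,0],-p[:,1],-np.ones(len(p))]
    T=c["world_from_camera"];return T[:3,3],d@T[:3,:3].T
def onz(c,uv,z):
    o,d=ray(c,uv);return o+d*((z-o[2])/d[:,2])[:,None]
def proj(c,P):
    T=c["world_from_camera"];q=(np.atleast_2d(P)-T[:3,3])@T[:3,:3]
    q=q*[1,-1,-1];return cv2.projectPoints(q,np.zeros(3),np.zeros(3),c["mtx"],c["D"])[0].reshape(-1,2)
def studs(c,box):
    x0,y0,x1,y1=box
    hsv=cv2.cvtColor(c["color"],cv2.COLOR_BGR2HSV).astype(int)
    H,S,V=hsv[...,0],hsv[...,1],hsv[...,2];out={}
    for n,(a,b) in dict(red=(172,8),yellow=(22,34),green=(45,85),blue=(100,130)).items():
        m=((H>=a)&(H<=b) if a<b else (H>=a)|(H<=b))&(S>110)&(V>50)
        k=np.zeros_like(m);k[y0:y1,x0:x1]=m[y0:y1,x0:x1]
        nn,l,st,ce=cv2.connectedComponentsWithStats(k.astype(np.uint8))
        out[n]=[(st[i,4],ce[i].round(2)) for i in range(1,nn) if st[i,4]>3]
    return out
E
python3 - <<'E'
from h import *
B=dict(top=(305,130,405,225),side=(300,205,420,295))
for n in B:
    c=dict(np.load(n+"0.npz"));x0,y0,x1,y1=B[n]
    im=c["color"][y0:y1,x0:x1];cv2.imwrite(f"pics/{n}crop.png",cv2.resize(im,None,fx=6,fy=6,interpolation=cv2.INTER_CUBIC)[:600])
    for k,v in studs(c,B[n]).items():
        for a,ce in v: print(n,k,a,ce,onz(c,[ce],.042).round(4))
E
```

```text
top red 5 [305.4 151.8] [[0.6547 0.1034 0.042 ]]
top red 23 [389.83 199.  ] [[ 0.5442 -0.0949  0.042 ]]
top yellow 22 [372.91 212.91] [[ 0.5113 -0.0556  0.042 ]]
top green 20 [328.05 204.1 ] [[0.5305 0.0482 0.042 ]]
top blue 19 [317.79 185.37] [[0.5743 0.0727 0.042 ]]
side red 52 [363.44 206.19] [[0.6476 0.0902 0.042 ]]
side red 36 [348.86 276.61] [[ 0.5432 -0.0963  0.042 ]]
side yellow 30 [326.17 265.8 ] [[ 0.5107 -0.058   0.042 ]]
side green 14 [319.86 229.07] [[0.53   0.0456 0.042 ]]
side blue 15 [335.13 217.8 ] [[0.5729 0.0708 0.042 ]]
```

View pics/topcrop.png

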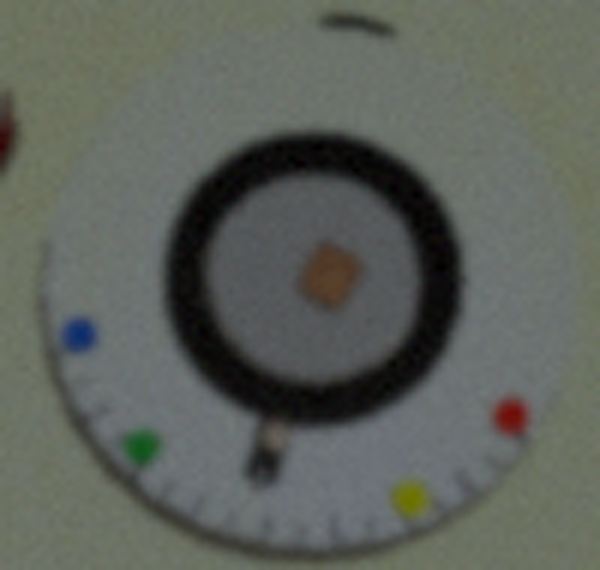

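View pics/sidecrop.png

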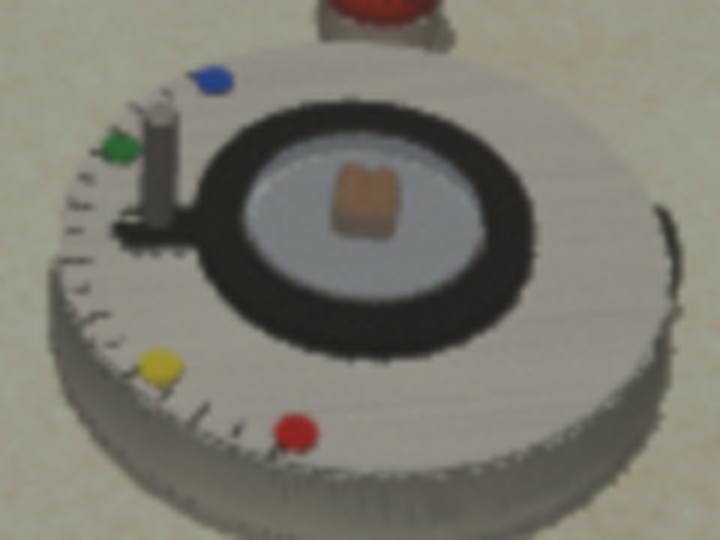

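The crops confirm the white stage: crown on the glass, green stud at top (328,204), and the lever nose near top (349,210). In the top view the post's bright top is near (350,202). Next I'll fit the stage centre and the lever angle.

```bash
cat >> h.py <<'E'
from scipy.optimize import least_squares
def center(S):
    S=np.array(S)[:,:2]
    r=least_squares(lambda p:np.hypot(*(S-p).T)-.093,S.mean(0)+[.05,0]);return r.x,r.fun
def lever(c,box,ctr,rmin=.062,rmax=.0845,z=.052):
    # dark pixels on plane z in the annulus outside the ring
    x0,y0,x1,y1=box
    sc=4
    g=cv2.cvtColor(c["color"],cv2.COLOR_BGR2GRAY)
    vv,uu=np.mgrid[y0:y1:1/sc,x0:x1:1/sc]
    gi=cv2.remap(g,uu.astype(np.float32),vv.astype(np.float32),cv2.INTER_LINEAR)
    P=onz(c,np.c_[uu.ravel(),vv.ravel()],z)[:,:2]-ctr
    r=np.hypot(*P.T);a=np.arctan2(-P[:,1],-P[:,0])
    return P,r,a,gi.ravel()
E
python3 - <<'E'
from h import *
B=dict(top=(305,130,405,225),side=(300,205,420,295))
for n in B:
    c=dict(np.load(n+"0.npz"));s=studs(c,B[n])
    pts=[onz(c,[max(s[k],key=lambda t:t[0] if not(k=='red' and t[1][1]<(195 if n=='top' else 260)) else 0)[1]],.042)[0] for k in s]
    ctr,res=center(pts);print(n,ctr.round(4),(res*1e3).round(1))
    g=pts[2][:2]-ctr;print(" green dir(from -x)",np.arctan2(-g[1],-g[0]).round(3), "all",[np.arctan2(-(p[1]-ctr[1]),-(p[0]-ctr[0])).round(3) for p in pts])
    P,r,a,gi=lever(c,B[n],ctr)
    for lo,hi in((.061,.066),(.066,.072),(.072,.078),(.078,.083)):
        m=(r>lo)&(r<hi)&(abs(a)<1.3)&(gi<60)
        print("  lever",lo,m.sum(),a[m].mean().round(3) if m.any() else None, a[m].std().round(3) if m.any() else None)
    m=(r<.08)&(gi<45)&(r>.03)&(r<.06); print("  ring centroid",P[m].mean(0).round(4))
    # depth map: post top
    x0,y0,x1,y1=B[n];vv,uu=np.mgrid[y0:y1,x0:x1];Z=c["z_map"][y0:y1,x0:x1]
    o,d=ray(c,np.c_[uu.ravel(),vv.ravel()]);W=o+d*Z.ravel()[:,None]
    q=(Z.ravel()>0)&(np.hypot(*(W[:,:2]-ctr).T)<.105)&(W[:,2]>.085)
    print("  high",q.sum(),W[q].mean(0).round(4),W[q].max(0).round(4)); 
    q2=(Z.ravel()>0)&(W[:,2]>.096)&(np.hypot(*(W[:,:2]-ctr).T)<.105);print("  top",q2.sum(),W[q2].mean(0).round(4))
E
```

```text
top [ 0.5961 -0.0177] [ 0. -0.  0.  0.]
 green dir(from -x) -0.787 all [np.float64(0.978), np.float64(0.42), np.float64(-0.787), np.float64(-1.334)]
  lever 0.061 0 None None
  lever 0.066 95 -0.263 0.036
  lever 0.072 186 -0.254 0.039
  lever 0.078 62 -0.256 0.034
  ring centroid [-0.0008  0.0004]
  high 28 [5.28e-01 4.00e-04 9.94e-02] [0.5334 0.0052 0.1024]
  top 24 [5.288e-01 3.000e-04 1.002e-01]
side [ 0.5958 -0.0197] [-0.1  0.2 -0.4  0.3]
 green dir(from -x) -0.782 all [np.float64(0.97), np.float64(0.423), np.float64(-0.782), np.float64(-1.324)]
  lever 0.061 1042 0.627 0.512
  lever 0.066 229 -0.109 0.278
  lever 0.072 193 -0.159 0.047
  lever 0.078 142 -0.16 0.037
  ring centroid [-0.0051 -0.0099]
  high 49 [ 0.5274 -0.0053  0.0949] [0.5328 0.0026 0.1016]
  top 25 [ 0.5274 -0.0039  0.0991]
```

```bash
cat >> h.py <<'E'
from scipy.spatial.transform import Rotation as R
C=np.array([.596,-.0187])
def pol(a,r=.07): return C+r*np.array([-np.cos(a),-np.sin(a)])
def tool(s):
    M=R.from_rotvec(s["eef_rot"]).as_matrix();return s["tool_pos"],M
E
python3 - <<'E'
from h import *
from plant import robot
p,M=tool(robot.read_state());print(M.round(3))
a=.25;g=pol(a);d=np.r_[g,.2]-p
print("goal",g,"shift in tool axes",(M.T@d).round(4))
t=np.array([-np.sin(a),np.cos(a),0]) # clockwise tangent
print("tangent",t)
for i in(1,2): print(i,np.degrees(np.arctan2(np.cross(M[:,i],t)[2],M[:,i]@t)))
E
```

```text
[[-0.001 -0.955  0.298]
 [-0.002  0.298  0.955]
 [-1.     0.    -0.002]]
goal [ 0.52817613 -0.03601828] shift in tool axes [ 0.0007 -0.5149 -0.4763]
tangent [-0.24740396  0.96891242  0.        ]
1 -58.32785936975268
2 31.67212681891425
```

Request:
carry_out(targets=[[0,[0,-0.043,-0.04],[0,0,0]],[0,[0,-0.043,-0.04],[0,0,0]],[0,[0,-0.043,-0.04],[0,0,0]],[0,[0,-0.043,-0.04],[0,0,0]],[0,[0,-0.043,-0.04],[0,0,0]]])

```text
t: 0.72
tool_pos: [0.3248, 0.3159, 0.2006]
eef_rot: [-0.984, 1.337, 0.984]
force: [0.3, 0.2, -0.1]
width: -0.0001
```

Request:
carry_out(targets=[[0,[0,-0.043,-0.04],[0,0,0]],[0,[0,-0.043,-0.04],[0,0,0]],[0,[0,-0.043,-0.04],[0,0,0]],[0,[0,-0.043,-0.04],[0,0,0]],[0,[0,-0.043,-0.04],[0,0,0]]])

```text
t: 1.35
tool_pos: [0.4705, 0.0608, 0.2007]
eef_rot: [-0.983, 1.337, 0.983]
force: [0.6, 0.7, 1.4]
width: 0.0001
```

Request:
carry_out(targets=[[0,[0,-0.042,-0.038],[0,0,0]],[0,[0,-0.042,-0.038],[0,0,0]],[0,[0,0,0],[9.7,0,0]],[0,[0,0,0],[9.7,0,0]],[0,[0,0,0],[9.7,0,0]]])

```text
t: 1.98
tool_pos: [0.5272, -0.0352, 0.2002]
eef_rot: [-0.589, 1.49, 0.59]
force: [-0.7, -0.1, 0.4]
width: -0.0001
```

Request:
carry_out(targets=[[0,[0,0,0],[9.7,0,0]],[0,[0,0,0],[9.7,0,0]],[0,[0,0,0],[9.7,0,0]],[0,[0,0,0],[0,0,0]]])

```text
t: 2.48
tool_pos: [0.5273, -0.0349, 0.2004]
eef_rot: [-0.199, 1.562, 0.199]
force: [-0.5, 0.4, 0.0]
width: -0.0003
```

```bash
cat > st.py <<'E'
from h import *
from plant import robot
s=robot.read_state();p,M=tool(s)
print("t",s["t"],"tcp",p.round(4),"F",s["force"].round(2),"w",s["width"],"j",s["joint_positions"].round(2))
print(M.round(3))
q=p[:2]-C;a=np.arctan2(-q[1],-q[0]);t=np.array([-np.sin(a),np.cos(a),0])
print("a",a.round(3),"r",np.hypot(*q).round(4),"y vs tangent deg",np.degrees(np.arctan2(np.cross(M[:,1],t)[2],M[:,1]@t)).round(2))
for g in(.4,.25):
    print("shift to a=",g,(M.T@(np.r_[pol(g),p[2]]-p)).round(4))
E
python3 st.py
python3 - <<'E'
from h import *
from plant import robot
a=robot.camera("side")["color"];cv2.imwrite("pics/s1.png",a)
E
```

```text
t 2.475 tcp [ 0.5273 -0.0349  0.2004] F [-0.5   0.43  0.03] w -0.0002535617543498129 j [-0.16 -0.06  1.69 -0.    1.52 -0.42]
[[-0.001 -0.251  0.968]
 [ 0.     0.968  0.251]
 [-1.     0.    -0.001]]
a 0.231 r 0.0706 y vs tangent deg -1.28
shift to a= 0.4 [-0.     -0.0118  0.0013]
shift to a= 0.25 [-0.     -0.0014  0.0006]
```

View pics/s1.png

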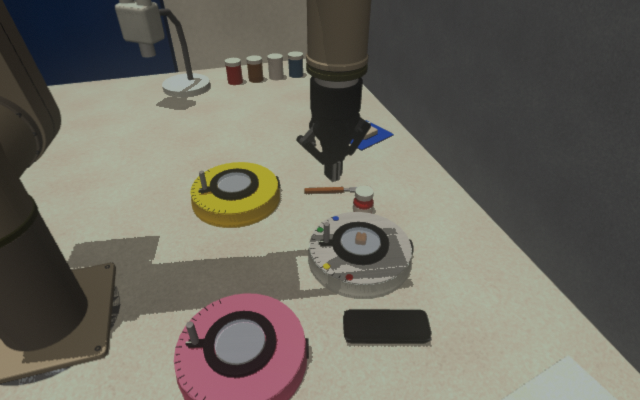

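Request:
carry_out(targets=[[0,[0.03,-0.004,0],[0,0,0]],[0,[0.03,0,0],[0,0,0]],[0,[0.03,0,0],[0,0,0]],[0,[0.03,0,0],[0,0,0]],[0,[0.012,0,0],[0,0,0]]])

```text
t: 3.15
tool_pos: [0.527, -0.0385, 0.0667]
eef_rot: [-0.2, 1.565, 0.201]
force: [-0.3, 1.0, 0.5]
width: 0.0002
```

```bash
cat > look.py <<'E'
import sys
from h import *
from plant import robot
B=dict(top=(305,130,405,225),side=(290,190,420,295))
ims=[]
for n in B:
    c=robot.camera(n);x0,y0,x1,y1=B[n]
    ims.append(cv2.resize(c["color"][y0:y1,x0:x1],(400,400),interpolation=cv2.INTER_CUBIC))
    np.savez(n+"L.npz",**c)
cv2.imwrite(f"pics/{sys.argv[1]}.png",np.clip(np.hstack(ims)*1.5,0,255))
E
python3 st.py; python3 look.py l1
```

```text
t 3.15 tcp [ 0.527  -0.0385  0.0667] F [-0.27  0.97  0.5 ] w 0.00023807743818109658 j [-0.17  0.05  1.83 -0.    1.27 -0.43]
[[-0.003 -0.253  0.968]
 [ 0.001  0.968  0.253]
 [-1.     0.001 -0.003]]
a 0.279 r 0.0718 y vs tangent deg 1.37
shift to a= 0.4 [-0.     -0.0084  0.0025]
shift to a= 0.25 [-0.      0.0021  0.0018][ WARN:0@12.080] global loadsave.cpp:1063 imwrite_ Unsupported depth image for selected encoder is fallbacked to CV_8U.
```

View pics/l1.png

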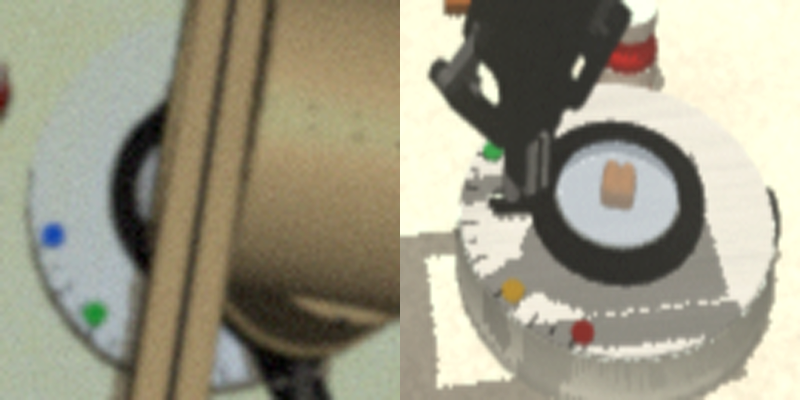

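Request:
carry_out(targets=[[0,[0,0.004,0.001],[3.3,0,0]],[0,[0,0.004,0.001],[3.3,0,0]],[0,[0,0.003,0.0001],[2.5,0,0]],[0,[0,0.003,0.0001],[2.5,0,0]]])

```text
t: 3.75
tool_pos: [0.5296, -0.0246, 0.0709]
eef_rot: [-0.039, 1.568, 0.039]
force: [-0.0, 0.9, 0.9]
width: 0.0002
```

Request:
carry_out(targets=[[0,[0,0.003,0.0001],[2.5,0,0]],[0,[0,0.003,0.0001],[2.5,0,0]],[0,[0,0.003,0.0001],[2.5,0,0]]])

```text
t: 4.12
tool_pos: [0.5298, -0.0156, 0.0709]
eef_rot: [0.064, 1.567, -0.064]
force: [-0.3, -0.1, 0.4]
width: 0.0001
```

```bash
python3 st.py; python3 look.py l2 2>/dev/null
```

```text
t 4.125 tcp [ 0.5298 -0.0156  0.0709] F [-0.29 -0.12  0.42] w 8.778162986286204e-05 j [-0.13  0.04  1.83  0.    1.27 -0.05]
[[ 0.003  0.081  0.997]
 [-0.     0.997 -0.081]
 [-1.    -0.     0.003]]
a -0.047 r 0.0663 y vs tangent deg 1.95
shift to a= 0.4 [ 0.     -0.0301  0.0042]
shift to a= 0.25 [ 0.     -0.0205  0.    ]
```

View pics/l2.png

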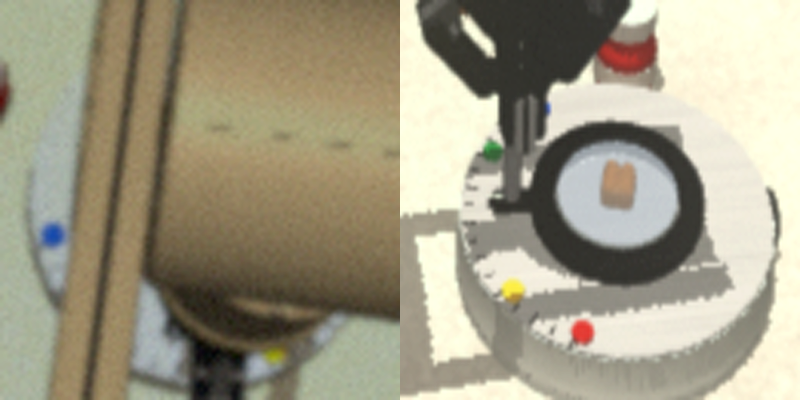

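Run:
```python
from h import *
c=dict(np.load("sideL.npz"))
a=-.25;g=pol(a)
P=[np.r_[g,.052],np.r_[g,.1],[.5298,-.0156,.0709],[.5298,-.0266,.0709],[.5298,-.0156,.12]]
print(proj(c,P).round(1))
im=c["color"][180:260,290:370];cv2.imwrite("pics/z2.png",np.clip(cv2.resize(im,(600,600),interpolation=cv2.INTER_CUBIC).astype(float)*1.8,0,255).astype(np.uint8))
d=c["z_map"]
for v in(200,210,215,220,225,230,235): print(v,[(onz(c,[[u,v]],0)*0+ (lambda o,r:o+r*d[v,u])(*ray(c,[[u,v]])))[0].round(3).tolist() for u in(322,325,328,331)])
```

```text
[[325.9 240.6]
 [326.2 223. ]
 [329.  238.4]
 [330.8 242.2]
 [329.5 219.7]]
200 [[0.511, -0.027, 0.181], [0.515, -0.032, 0.184], [0.52, -0.033, 0.184], [0.528, -0.025, 0.175]]
210 [[0.512, -0.024, 0.155], [0.516, -0.027, 0.157], [0.523, -0.027, 0.155], [0.531, -0.02, 0.147]]
215 [[0.516, -0.012, 0.132], [0.516, -0.028, 0.145], [0.522, -0.03, 0.145], [0.53, -0.022, 0.137]]
220 [[0.515, -0.015, 0.122], [0.519, -0.022, 0.128], [0.523, -0.027, 0.131], [0.529, -0.027, 0.129]]
225 [[0.538, 0.057, 0.042], [0.519, -0.022, 0.115], [0.523, -0.027, 0.118], [0.529, -0.028, 0.117]]
230 [[0.533, 0.04, 0.043], [0.524, -0.007, 0.087], [0.523, -0.027, 0.105], [0.553, 0.038, 0.04]]
235 [[0.53, 0.03, 0.038], [0.524, -0.007, 0.074], [0.531, -0.006, 0.071], [0.547, 0.022, 0.041]]
```

View pics/z2.png

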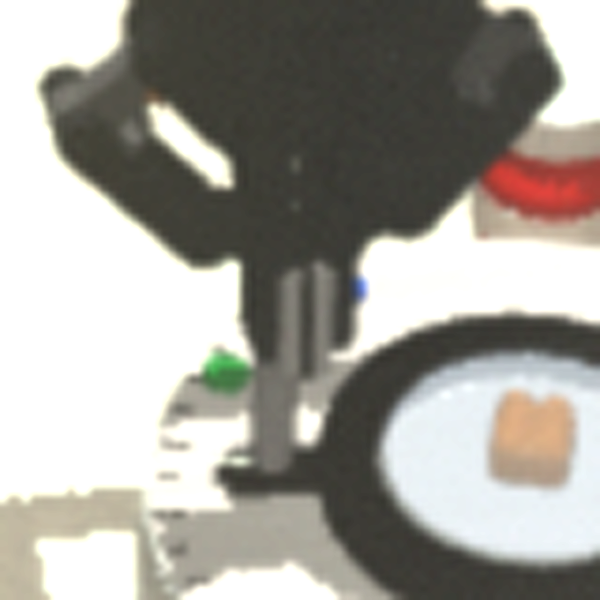

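```bash
python3 st.py
python3 - <<'E'
from h import *
c=dict(np.load("side0.npz"))
print(proj(c,[[.5273,-.0349,.2004],[.5273,-.0349,.23]]))
im=cv2.imread("pics/s1.png")[110:200,290:380];cv2.imwrite("pics/z1.png",np.clip(cv2.resize(im,(600,600),interpolation=cv2.INTER_CUBIC).astype(float)*1.8,0,255).astype(np.uint8))
c=dict(np.load("sideL.npz"));d=c["z_map"]
for v in range(222,244,2): print(v,[(lambda o,r:o+r*d[v,u])(*ray(c,[[u,v]]))[0].round(3).tolist() for u in(326,328,330,332,334)])
E
```

```text
t 4.225 tcp [ 0.5297 -0.0155  0.0707] F [ 0.52 -0.9  -0.22] w 8.527376775257475e-05 j [-0.13  0.04  1.83  0.    1.27 -0.05]
[[ 0.003  0.08   0.997]
 [-0.     0.997 -0.08 ]
 [-1.    -0.     0.003]]
a -0.049 r 0.0663 y vs tangent deg 1.82
shift to a= 0.4 [ 0.     -0.0302  0.0042]
shift to a= 0.25 [ 0.     -0.0206  0.0001]
[[332.55647755 192.24186514]
 [332.99351673 178.37267761]]
222 [[0.52, -0.024, 0.123], [0.523, -0.027, 0.125], [0.527, -0.027, 0.125], [0.53, -0.029, 0.125], [0.535, -0.027, 0.123]]
224 [[0.52, -0.023, 0.118], [0.523, -0.026, 0.12], [0.528, -0.025, 0.118], [0.531, -0.027, 0.118], [0.536, -0.024, 0.115]]
226 [[0.521, -0.022, 0.112], [0.523, -0.028, 0.117], [0.528, -0.026, 0.113], [0.531, -0.028, 0.114], [0.537, -0.023, 0.109]]
228 [[0.522, -0.018, 0.103], [0.524, -0.026, 0.109], [0.527, -0.027, 0.109], [0.531, -0.029, 0.11], [0.56, 0.04, 0.042]]
230 [[0.526, -0.007, 0.087], [0.523, -0.027, 0.105], [0.527, -0.027, 0.104], [0.555, 0.038, 0.04], [0.559, 0.037, 0.04]]
232 [[0.526, -0.008, 0.083], [0.53, -0.007, 0.081], [0.548, 0.031, 0.041], [0.552, 0.03, 0.041], [0.557, 0.031, 0.039]]
234 [[0.526, -0.007, 0.076], [0.53, -0.007, 0.075], [0.547, 0.029, 0.038], [0.55, 0.025, 0.041], [0.549, 0.01, 0.054]]
236 [[0.526, -0.008, 0.072], [0.531, -0.005, 0.068], [0.545, 0.021, 0.04], [0.548, 0.018, 0.041], [0.549, 0.008, 0.05]]
238 [[0.526, -0.009, 0.067], [0.53, -0.008, 0.065], [0.543, 0.017, 0.038], [0.547, 0.014, 0.04], [0.547, 0.003, 0.05]]
240 [[0.526, -0.009, 0.061], [0.531, -0.007, 0.058], [0.537, -0.003, 0.053], [0.541, -0.002, 0.05], [0.544, -0.005, 0.052]]
242 [[0.527, -0.006, 0.053], [0.531, -0.006, 0.052], [0.534, -0.009, 0.053], [0.539, -0.007, 0.051], [0.543, -0.009, 0.052]]
```

View pics/z1.png

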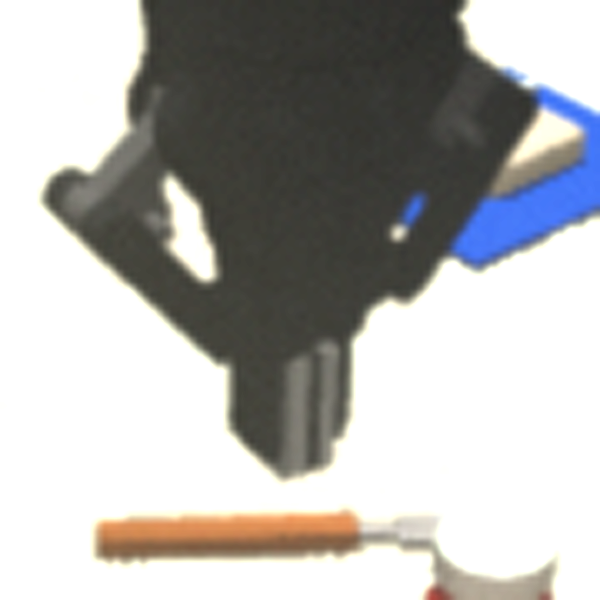

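The side picture has the fingertips ending at px (328,230). With depth that puts them about 0.10 m above the bench, higher than the reported TCP of 0.071. I'll back away from the post and check where the tip really is.

Request:
carry_out(targets=[[0,[0,-0.008,0],[0,0,0]],[0,[0,-0.008,0],[0,0,0]],[0,[0,0,0],[0,0,0]],[0,[0,0,0],[0,0,0]]])

```text
t: 4.72
tool_pos: [0.5271, -0.0317, 0.0689]
eef_rot: [0.064, 1.57, -0.064]
force: [-0.2, 0.3, 0.7]
width: 0.0004
```

```bash
python3 st.py; python3 look.py l3 2>/dev/null
python3 - <<'E'
from h import *
c=dict(np.load("sideL.npz"));d=c["z_map"]
im=c["color"][180:260,290:370];cv2.imwrite("pics/z3.png",np.clip(cv2.resize(im,(600,600),interpolation=cv2.INTER_CUBIC).astype(float)*1.8,0,255).astype(np.uint8))
for v in range(222,246,2): print(v,[(lambda o,r:o+r*d[v,u])(*ray(c,[[u,v]]))[0].round(3).tolist() for u in(324,326,328,330,332,334)])
E
```

```text
t 4.725 tcp [ 0.5271 -0.0317  0.0689] F [-0.21  0.25  0.68] w 0.00037097934064972285 j [-0.16  0.04  1.83  0.    1.27 -0.08]
[[-0.     0.081  0.997]
 [ 0.     0.997 -0.081]
 [-1.     0.    -0.   ]]
a 0.187 r 0.0701 y vs tangent deg 15.38
shift to a= 0.4 [-0.     -0.0138  0.0055]
shift to a= 0.25 [-0.     -0.0042  0.0014]
222 [[0.512, -0.036, 0.136], [0.513, -0.045, 0.144], [0.517, -0.044, 0.142], [0.522, -0.042, 0.138], [0.526, -0.04, 0.136], [0.53, -0.041, 0.136]]
224 [[0.513, -0.034, 0.129], [0.516, -0.038, 0.132], [0.519, -0.038, 0.131], [0.522, -0.042, 0.134], [0.525, -0.043, 0.134], [0.529, -0.043, 0.133]]
226 [[0.512, -0.037, 0.127], [0.516, -0.036, 0.126], [0.519, -0.038, 0.126], [0.522, -0.042, 0.129], [0.525, -0.044, 0.13], [0.529, -0.043, 0.128]]
228 [[0.512, -0.036, 0.121], [0.515, -0.039, 0.123], [0.519, -0.038, 0.121], [0.522, -0.043, 0.125], [0.525, -0.044, 0.125], [0.53, -0.041, 0.121]]
230 [[0.512, -0.036, 0.116], [0.515, -0.04, 0.119], [0.52, -0.038, 0.116], [0.521, -0.044, 0.12], [0.526, -0.043, 0.118], [0.529, -0.045, 0.12]]
232 [[0.513, -0.035, 0.11], [0.515, -0.0
[... 289 characters left out ...]
27, -0.006, 0.07], [0.519, -0.04, 0.103], [0.522, -0.043, 0.104], [0.525, -0.045, 0.105], [0.53, -0.044, 0.103]]
238 [[0.524, -0.003, 0.062], [0.527, -0.007, 0.065], [0.531, -0.007, 0.064], [0.543, 0.016, 0.04], [0.547, 0.014, 0.04], [0.547, 0.001, 0.052]]
240 [[0.523, -0.006, 0.059], [0.526, -0.008, 0.061], [0.531, -0.007, 0.059], [0.537, -0.002, 0.052], [0.54, -0.005, 0.054], [0.545, -0.003, 0.051]]
242 [[0.523, -0.004, 0.052], [0.526, -0.008, 0.055], [0.532, -0.005, 0.05], [0.536, -0.005, 0.049], [0.539, -0.008, 0.051], [0.542, -0.011, 0.053]]
244 [[0.523, -0.006, 0.049], [0.528, -0.005, 0.046], [0.531, -0.008, 0.048], [0.534, -0.011, 0.05], [0.537, -0.013, 0.051], [0.541, -0.015, 0.052]]
```

View pics/z3.png

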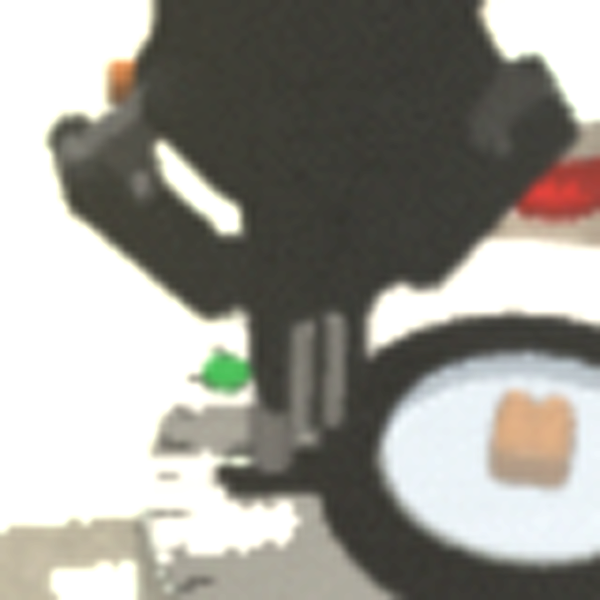

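Clear of the post, the tip lower edge is at side px (330,237). That is a true height of about 0.10, so the tips sit roughly 30 mm above the reported TCP. I'll go down in small steps and check again.

Request:
carry_out(targets=[[0,[0.008,0,0],[0,0,0]],[0,[0.008,0,0],[0,0,0]],[0,[0,0,0],[0,0,0]]])

```text
t: 5.2
tool_pos: [0.5261, -0.0313, 0.0515]
eef_rot: [0.064, 1.572, -0.063]
force: [0.2, -0.4, 0.4]
width: -0.0
```

```bash
python3 st.py; python3 look.py l4 2>/dev/null
python3 - <<'E'
from h import *
c=dict(np.load("sideL.npz"));d=c["z_map"]
im=c["color"][180:260,290:370];cv2.imwrite("pics/z4.png",np.clip(cv2.resize(im,(600,600),interpolation=cv2.INTER_CUBIC).astype(float)*1.8,0,255).astype(np.uint8))
for v in range(234,250,2): print(v,[(lambda o,r:o+r*d[v,u])(*ray(c,[[u,v]]))[0].round(3).tolist() for u in(326,328,330,332,334)])
E
```

```text
t 5.2 tcp [ 0.5261 -0.0313  0.0515] F [ 0.24 -0.36  0.39] w -4.767112808354845e-05 j [-0.16  0.06  1.84 -0.    1.24 -0.08]
[[-0.002  0.081  0.997]
 [ 0.     0.997 -0.081]
 [-1.     0.    -0.002]]
a 0.178 r 0.071 y vs tangent deg 14.83
shift to a= 0.4 [-0.     -0.0142  0.0066]
shift to a= 0.25 [-0.     -0.0046  0.0025]
234 [[0.516, -0.038, 0.107], [0.518, -0.042, 0.11], [0.521, -0.045, 0.111], [0.525, -0.044, 0.11], [0.53, -0.044, 0.108]]
236 [[0.516, -0.037, 0.101], [0.518, -0.042, 0.104], [0.522, -0.044, 0.105], [0.526, -0.042, 0.103], [0.53, -0.043, 0.103]]
238 [[0.516, -0.038, 0.096], [0.518, -0.043, 0.1], [0.522, -0.043, 0.099], [0.527, -0.042, 0.097], [0.53, -0.044, 0.098]]
240 [[0.516, -0.038, 0.091], [0.518, -0.043, 0.095], [0.522, -0.042, 0.094], [0.526, -0.043, 0.093], [0.53, -0.043, 0.092]]
242 [[0.526, -0.008, 0.055], [0.518, -0.043, 0.09], [0.523, -0.042, 0.087], [0.527, -0.042, 0.087], [0.53, -0.043, 0.086]]
244 [[0.527, -0.006, 0.047], [0.531, -0.007, 0.047], [0.535, -0.007, 0.046], [0.538, -0.012, 0.049], [0.541, -0.014, 0.051]]
246 [[0.528, -0.004, 0.039], [0.531, -0.006, 0.04], [0.535, -0.009, 0.042], [0.539, -0.008, 0.04], [0.539, -0.02, 0.051]]
248 [[0.526, -0.01, 0.04], [0.53, -0.012, 0.04], [0.534, -0.013, 0.04], [0.537, -0.014, 0.04], [0.539, -0.021, 0.047]]
```

View pics/z4.png

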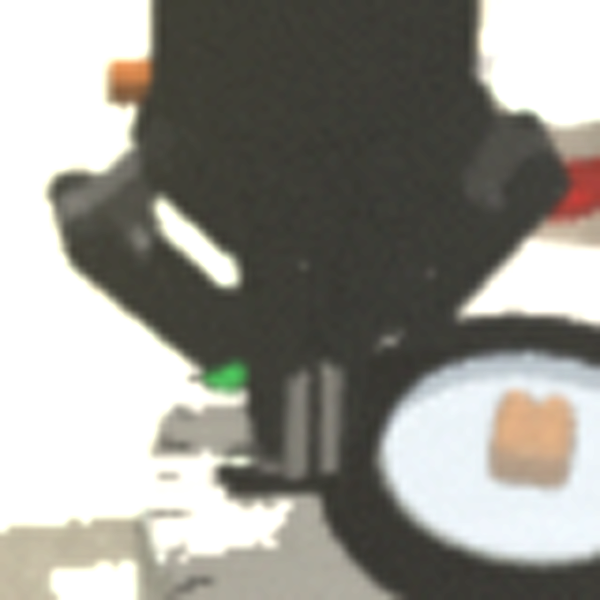

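Request:
carry_out(targets=[[0,[0.006,0,0.001],[0,0,0]],[0,[0.006,0,0],[0,0,0]],[0,[0,0.003,0],[0,0,0]],[0,[0,0.003,0],[0,0,0]],[0,[0,0.003,0],[0,0,0]]])

```text
t: 5.92
tool_pos: [0.5291, -0.0224, 0.0411]
eef_rot: [0.064, 1.569, -0.064]
force: [0.7, 0.0, 0.4]
width: 0.0004
```

Request:
carry_out(targets=[[0,[0,0.002,0],[0,0,0]],[0,[0,0.002,0],[0,0,0]],[0,[0,0.002,0],[0,0,0]],[0,[0,0.002,0],[0,0,0]]])

```text
t: 6.42
tool_pos: [0.5298, -0.0148, 0.041]
eef_rot: [0.063, 1.569, -0.064]
force: [1.1, -2.3, -0.5]
width: 0.0002
```

```bash
python3 st.py; python3 look.py l5 2>/dev/null
python3 - <<'E'
from h import *
c=dict(np.load("sideL.npz"));d=c["z_map"]
im=c["color"][180:260,290:370];cv2.imwrite("pics/z5.png",np.clip(cv2.resize(im,(600,600),interpolation=cv2.INTER_CUBIC).astype(float)*1.8,0,255).astype(np.uint8))
E
```

```text
t 6.425 tcp [ 0.5298 -0.0148  0.041 ] F [ 1.14 -2.29 -0.5 ] w 0.00018734866711056034 j [-0.12  0.08  1.84 -0.    1.22 -0.04]
[[ 0.001  0.081  0.997]
 [-0.     0.997 -0.081]
 [-1.    -0.     0.001]]
a -0.058 r 0.0663 y vs tangent deg 1.32
shift to a= 0.4 [ 0.     -0.0309  0.0042]
shift to a= 0.25 [ 0.     -0.0212  0.0001]
```

View pics/z5.png

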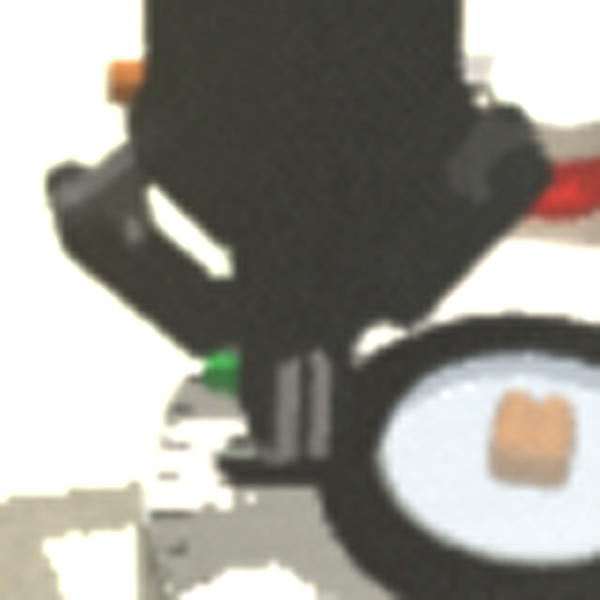

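Contact is made (about 2.3 N against the tool along -y). Now I'll push along the arc.

Request:
carry_out(targets=[[0,[0,0.003,0.0001],[2.5,0,0]],[0,[0,0.003,0.0001],[2.5,0,0]],[0,[0,0.003,0.0001],[2.5,0,0]],[0,[0,0.003,0.0001],[2.5,0,0]]])

```text
t: 7.02
tool_pos: [0.5315, -0.0029, 0.0409]
eef_rot: [0.202, 1.562, -0.202]
force: [-1.3, -1.7, -0.1]
width: -0.0001
```

Request:
carry_out(targets=[[0,[0,0.003,0.0001],[2.5,0,0]],[0,[0,0.003,0.0001],[2.5,0,0]],[0,[0,0.003,0.0001],[2.5,0,0]],[0,[0,0.003,0.0001],[2.5,0,0]],[0,[0,0,0],[0,0,0]]])

```text
t: 7.65
tool_pos: [0.5357, 0.0086, 0.0408]
eef_rot: [0.337, 1.545, -0.337]
force: [-0.2, 0.5, 0.5]
width: -0.0
```

```bash
python3 st.py; python3 look.py l6 2>/dev/null
python3 - <<'E'
from h import *
c=dict(np.load("sideL.npz"))
im=c["color"][180:260,290:370];cv2.imwrite("pics/z6.png",np.clip(cv2.resize(im,(600,600),interpolation=cv2.INTER_CUBIC).astype(float)*1.8,0,255).astype(np.uint8))
E
```

```text
t 7.65 tcp [0.5357 0.0086 0.0408] F [-0.18  0.48  0.5 ] w -2.4112231077653928e-05 j [-0.08  0.1   1.83  0.    1.22  0.35]
[[-0.     0.417  0.909]
 [ 0.     0.909 -0.417]
 [-1.    -0.    -0.   ]]
a -0.425 r 0.0662 y vs tangent deg 0.28
shift to a= 0.4 [-0.     -0.0513  0.0189]
shift to a= 0.25 [-0.     -0.0437  0.0118]
```

View pics/z6.png

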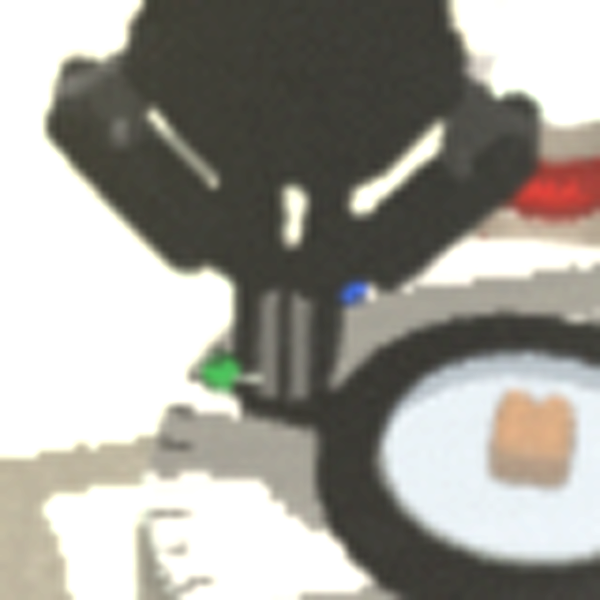

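View pics/l6.png

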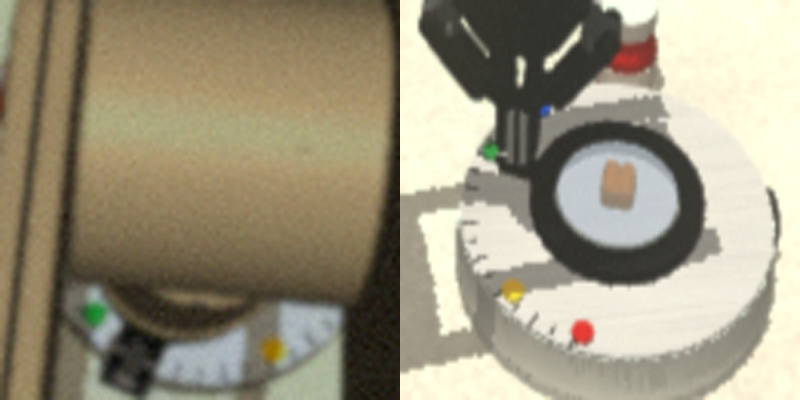

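```bash
cat > nose.py <<'E'
from h import *
import sys
c=dict(np.load("sideL.npz"));g=c["color"].max(2)
x0,y0,x1,y1=312,218,340,246
im=c["color"][y0:y1,x0:x1];cv2.imwrite(f"pics/{sys.argv[1]}.png",np.clip(cv2.resize(im,(560,560),interpolation=cv2.INTER_CUBIC).astype(float)*2,0,255).astype(np.uint8))
Cs=np.array([.5958,-.0197])
P,r,a,gi=lever(c,(x0,y0,x1,y1),Cs)
for lo,hi in((.068,.072),(.072,.076),(.076,.08),(.08,.084)):
    m=(r>lo)&(r<hi)&(gi<75)&(abs(a)<1.2)
    if m.any(): print(lo,m.sum(),a[m].min().round(3),a[m].max().round(3))
E
python3 nose.py n6
```

```text
0.068 445 -1.118 -0.453
0.072 506 -1.183 -0.468
0.076 516 -1.199 -0.475
0.08 484 -1.199 -0.533
```

View pics/n6.png

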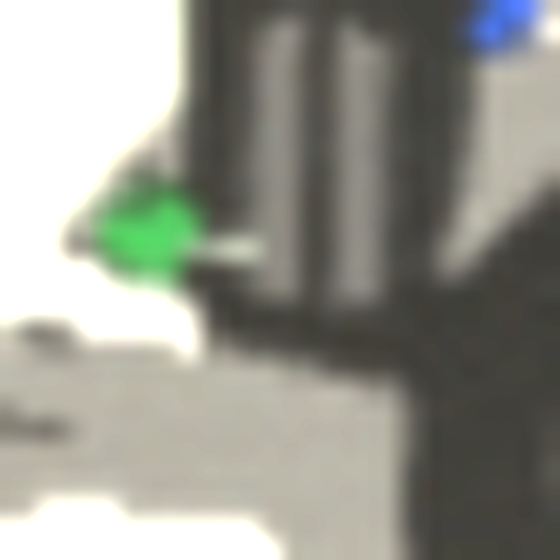

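Run:
```python
from h import *
c=dict(np.load("sideL.npz"));Cs=np.array([.5958,-.0197])
for z in(.052,.047):
  for u in([322.2,229.8],[325,229.8],[323.5,229.8]):
    P=onz(c,[u],z)[0,:2]-Cs;print(z,u,np.hypot(*P).round(4),np.arctan2(-P[1],-P[0]).round(3))
for a in(-.6,-.65,-.7,-.785): print(a,proj(c,[np.r_[Cs-r*np.array([np.cos(a),np.sin(a)]),.052] for r in(.078,.0855)]).round(1).tolist())
```

```text
0.052 [322.2, 229.8] 0.0829 -0.669
0.052 [325, 229.8] 0.0775 -0.696
0.052 [323.5, 229.8] 0.0803 -0.681
0.047 [322.2, 229.8] 0.0849 -0.728
0.047 [325, 229.8] 0.0796 -0.76
0.047 [323.5, 229.8] 0.0824 -0.742
-0.6 [[323.6, 232.0], [320.1, 231.3]]
-0.65 [[324.1, 230.8], [320.8, 230.0]]
-0.7 [[324.8, 229.6], [321.5, 228.7]]
-0.785 [[326.1, 227.7], [323.0, 226.6]]
```

Request:
carry_out(targets=[[0,[0,0.0025,0.0001],[2,0,0]],[0,[0,0.0025,0.0001],[2,0,0]],[0,[0,0,0],[0,0,0]],[0,[0,0,0],[0,0,0]]])

```text
t: 8.25
tool_pos: [0.5381, 0.0128, 0.0408]
eef_rot: [0.391, 1.535, -0.391]
force: [-0.5, -0.9, 0.3]
width: 0.0
```

```bash
python3 st.py; python3 look.py l7 2>/dev/null;python3 nose.py n7
```

```text
t 8.25 tcp [0.5381 0.0128 0.0408] F [-0.52 -0.9   0.26] w 4.460233046258496e-05 j [-0.07  0.1   1.82  0.    1.22  0.43]
[[-0.     0.478  0.878]
 [ 0.     0.878 -0.478]
 [-1.    -0.    -0.   ]]
a -0.498 r 0.0659 y vs tangent deg 0.07
shift to a= 0.4 [-0.     -0.0547  0.0224]
shift to a= 0.25 [-0.     -0.0476  0.0147]
0.068 399 -1.144 -0.526
0.072 462 -1.194 -0.54
0.076 480 -1.199 -0.546
0.08 452 -1.199 -0.611
```

View pics/n7.png

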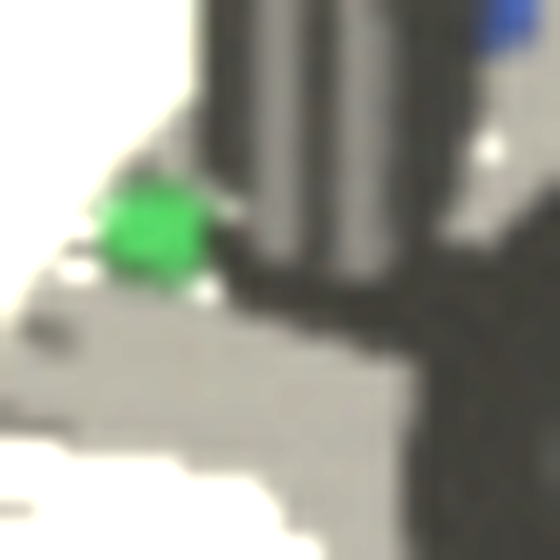

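Request:
carry_out(targets=[[0,[0,0.0017,0],[1.4,0,0]],[0,[0,0,0],[0,0,0]],[0,[0,0,0],[0,0,0]]])

```text
t: 8.72
tool_pos: [0.539, 0.0143, 0.0409]
eef_rot: [0.411, 1.531, -0.411]
force: [-0.9, -1.0, 0.4]
width: -0.0002
```

Request:
carry_out(targets=[[0,[0,-0.004,0],[0,0,0]],[0,[0,-0.008,0],[0,0,0]],[0,[0,-0.015,0],[0,0,0]],[0,[0,0,0],[0,0,0]],[0,[-0.02,0,0],[0,0,0]]])

```text
t: 9.35
tool_pos: [0.5238, -0.0093, 0.0594]
eef_rot: [0.412, 1.535, -0.412]
force: [0.3, 0.8, 0.2]
width: 0.0003
```

Request:
carry_out(targets=[[0,[-0.04,0,0],[0,0,0]],[0,[-0.05,0,0],[0,0,0]],[0,[-0.04,0,0],[0,0,0]],[0,[0,-0.04,-0.03],[0,0,0]],[0,[0,-0.05,-0.03],[0,0,0]]])

```text
t: 9.98
tool_pos: [0.4282, -0.0571, 0.1917]
eef_rot: [0.41, 1.53, -0.41]
force: [-0.4, -0.9, 0.2]
width: -0.0
```

Request:
carry_out(targets=[[0,[0,-0.05,-0.03],[0,0,0]],[0,[0,-0.05,-0.02],[0,0,0]],[0,[0,-0.05,0],[0,0,0]],[0,[0,-0.05,0],[0,0,0]],[0,[0,0,0],[0,0,0]]])

```text
t: 10.6
tool_pos: [0.2834, -0.2076, 0.1911]
eef_rot: [0.415, 1.53, -0.417]
force: [0.3, 0.9, 0.6]
width: -0.0002
```

```bash
python3 st.py; python3 look.py l8 2>/dev/null
python3 - <<'E'
from h import *
for n,B,C0 in(("top",(305,130,405,225),(.5961,-.0177)),("side",(300,205,420,295),(.5958,-.0197))):
    c=dict(np.load(n+"L.npz"));print(n,{k:[(int(a),p.tolist()) for a,p in v] for k,v in studs(c,B).items()})
    P,r,a,gi=lever(c,B,np.array(C0))
    for lo,hi in((.066,.072),(.072,.078),(.078,.083)):
        m=(r>lo)&(r<hi)&(abs(a)<1.3)&(gi<60);print(lo,m.sum(),a[m].mean().round(3) if m.any() else 0,a[m].std().round(3) if m.any() else 0)
E
```

```text
t 10.6 tcp [ 0.2834 -0.2076  0.1911] F [0.31 0.94 0.59] w -0.0001760350210836235 j [-0.78 -0.6   2.13 -0.    1.62 -0.25]
[[ 0.     0.507  0.862]
 [-0.001  0.862 -0.507]
 [-1.    -0.001  0.001]]
a 0.543 r 0.3652 y vs tangent deg 61.57
shift to a= 0.4 [-1.000e-04  2.650e-01  1.321e-01]
shift to a= 0.25 [-1.000e-04  2.719e-01  1.242e-01]
top {'red': [(8, [305.38, 152.62]), (22, [389.91, 199.09])], 'yellow': [(22, [372.91, 212.91])], 'green': [(19, [328.16, 204.05])], 'blue': [(20, [317.75, 185.25])]}
0.066 122 -0.74 0.037
0.072 203 -0.762 0.043
0.078 87 -0.75 0.034
side {'red': [(53, [363.34, 206.21]), (36, [348.86, 276.61])], 'yellow': [(30, [326.17, 265.8])], 'green': [(12, [319.5, 229.0])], 'blue': [(15, [335.0, 218.0])]}
0.066 116 -0.649 0.033
0.072 116 -0.662 0.031
0.078 63 -0.684 0.021
```

View pics/l8.png

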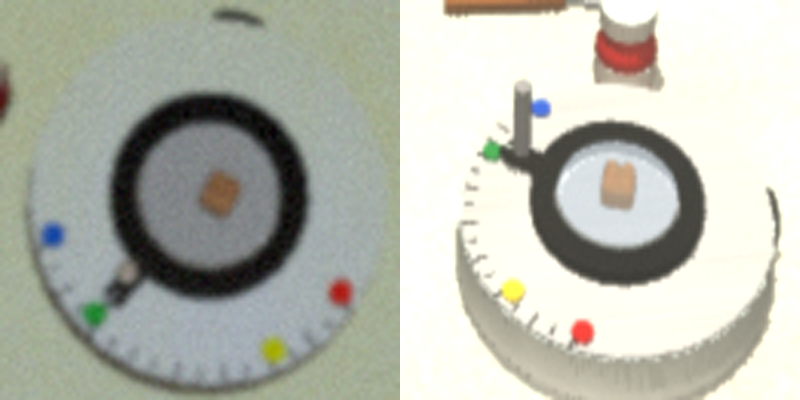

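Top view: the lever points at the green stud (top px 328,204), by angle about 0.03 rad short. I'll cross-check with the post top and a zoom.

Run:
```python
from h import *
from plant import robot
Z=[]
for n,B,C0 in(("top",(320,185,350,215),(.5961,-.0177)),("side",(312,208,345,241),(.5958,-.0197))):
    fs=[robot.camera(n) for _ in range(4)];c=fs[0];c["color"]=np.mean([f["color"] for f in fs],0).astype(np.uint8);z=np.mean([f["z_map"] for f in fs],0)
    x0,y0,x1,y1=B
    Z.append(np.clip(cv2.resize(c["color"][y0:y1,x0:x1],(400,400),interpolation=cv2.INTER_CUBIC).astype(float)*1.7,0,255).astype(np.uint8))
    vv,uu=np.mgrid[y0:y1,x0:x1];o,d=ray(c,np.c_[uu.ravel(),vv.ravel()]);W=o+d*z[y0:y1,x0:x1].ravel()[:,None]
    q=(W[:,2]>.096)&(W[:,2]<.105);p=W[q].mean(0);v=p[:2]-C0
    print(n,"post top",q.sum(),p.round(4),"r",np.hypot(*v).round(4),"a",np.arctan2(-v[1],-v[0]).round(3))
    for a in(-.7,-.75,-.785,-.82): print(a,proj(c,[np.r_[np.array(C0)-rr*np.array([np.cos(a),np.sin(a)]),zz] for rr,zz in((.07,.1),(.082,.052),(.0855,.052))]).round(1).tolist())
cv2.imwrite("pics/z8.png",np.hstack(Z))
```

```text
top post top 22 [0.5456 0.0311 0.1006] r 0.0702 a -0.768
-0.7 [[337.8, 195.6], [333.8, 202.4], [332.8, 203.5]]
-0.75 [[336.6, 194.5], [332.4, 201.2], [331.4, 202.3]]
-0.785 [[335.8, 193.7], [331.5, 200.3], [330.5, 201.4]]
-0.82 [[335.0, 192.9], [330.7, 199.4], [329.6, 200.5]]
side post top 23 [0.5446 0.0268 0.0991] r 0.0692 a -0.738
-0.7 [[328.8, 213.1], [323.0, 229.1], [321.5, 228.7]]
-0.75 [[329.5, 212.1], [323.8, 227.9], [322.3, 227.4]]
-0.785 [[330.0, 211.4], [324.4, 227.1], [323.0, 226.6]]
-0.82 [[330.6, 210.7], [325.1, 226.3], [323.6, 225.7]]
```

View pics/z8.png

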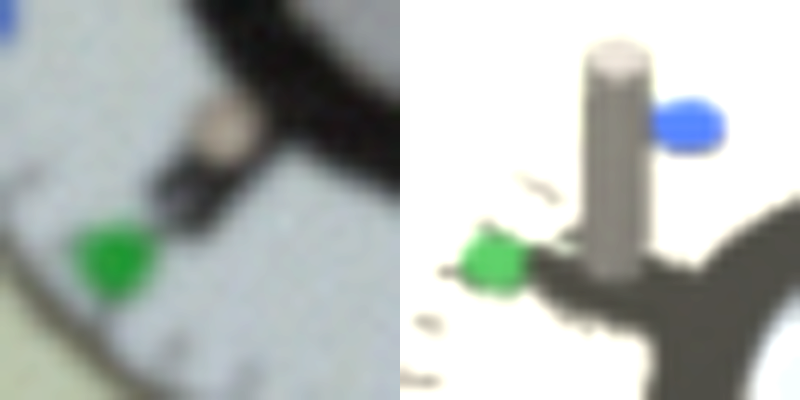

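All estimates give the lever at about -0.75 against the stud at -0.785. That is roughly 3 mm short, inside tolerance but with little margin, so I'll go back for a nudge of about 2 mm.

```bash
cat > go.py <<'E'
from h import *
from plant import robot
p,M=tool(robot.read_state());F=np.array([.539,.0143,.0409])
print("to final contact, tool axes",(M.T@(F-p)).round(4),p.round(4))
E
python3 go.py
```

```text
to final contact, tool axes [0.15   0.316  0.1105] [ 0.2855 -0.2044  0.1909]
```

Request:
carry_out(targets=[[0,[0,0.05,0.01],[0,0,0]],[0,[0,0.05,0.02],[0,0,0]],[0,[0,0.05,0.02],[0,0,0]],[0,[0,0.05,0.03],[0,0,0]],[0,[0,0.05,0.03],[0,0,0]]])

```text
t: 11.72
tool_pos: [0.5072, -0.0418, 0.1909]
eef_rot: [0.41, 1.531, -0.41]
force: [0.6, -1.1, 0.8]
width: 0.0001
```

Request:
carry_out(targets=[[0,[0,0.04,0],[0,0,0]],[0,[0.04,0,0],[0,0,0]],[0,[0.04,0,0],[0,0,0]],[0,[0.03,0,0],[0,0,0]],[0,[0,0,0],[0,0,0]]])

```text
t: 12.35
tool_pos: [0.5229, -0.0083, 0.0779]
eef_rot: [0.41, 1.538, -0.411]
force: [-0.4, 0.2, -0.2]
width: 0.0005
```

```bash
python3 go.py;python3 look.py l9 2>/dev/null
```

```text
to final contact, tool axes [0.0369 0.0277 0.0028] [ 0.5229 -0.0083  0.0779]
```

View pics/l9.png

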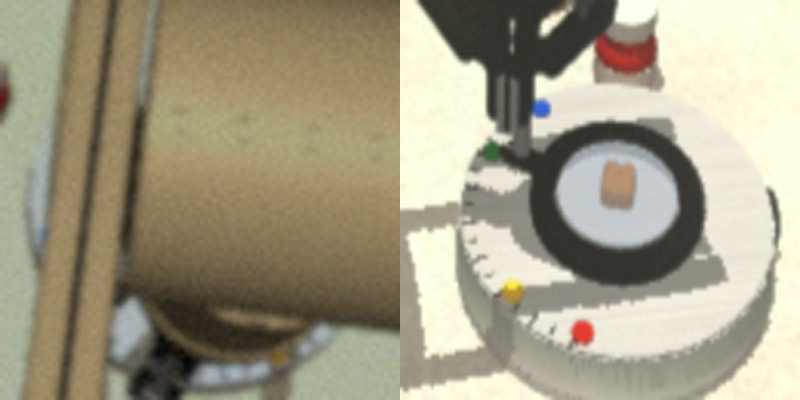

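Request:
carry_out(targets=[[0,[0.02,0,0],[0,0,0]],[0,[0.017,0,0],[0,0,0]],[0,[0,0.01,0],[0,0,0]],[0,[0,0.008,0],[0,0,0]],[0,[0,0,0],[0,0,0]]])

```text
t: 13.08
tool_pos: [0.5357, 0.0072, 0.0449]
eef_rot: [0.41, 1.53, -0.41]
force: [-0.1, 0.7, 0.3]
width: -0.0001
```

```bash
python3 go.py
```

```text
to final contact, tool axes [ 0.004   0.0078 -0.0007] [0.5357 0.0072 0.0449]
```

Request:
carry_out(targets=[[0,[0,0.003,0],[0,0,0]],[0,[0,0.003,0],[0,0,0]],[0,[0,0.002,0],[0,0,0]],[0,[0,0.0018,0],[0,0,0]],[0,[0,0,0],[0,0,0]]])

```text
t: 13.7
tool_pos: [0.5394, 0.0149, 0.0439]
eef_rot: [0.411, 1.531, -0.411]
force: [0.3, -1.8, -0.4]
width: 0.0
```

```bash
python3 go.py
```

```text
to final contact, tool axes [ 0.003  -0.0007 -0.0001] [0.5394 0.0149 0.0439]
```

Request:
carry_out(targets=[[0,[0,0.0015,0],[0,0,0]],[0,[0,0,0],[0,0,0]],[0,[0,0,0],[0,0,0]]])

```text
t: 14.08
tool_pos: [0.5402, 0.0162, 0.0439]
eef_rot: [0.411, 1.531, -0.411]
force: [-0.0, -2.4, 0.2]
width: 0.0001
```

```bash
python3 go.py
```

```text
to final contact, tool axes [ 0.003  -0.0023 -0.0001] [0.5402 0.0162 0.0439]
```

Moved 2.3 mm past the earlier mark. Retreating.

Request:
carry_out(targets=[[0,[0,-0.004,0],[0,0,0]],[0,[0,-0.008,0],[0,0,0]],[0,[0,-0.015,0],[0,0,0]],[0,[0,0,0],[0,0,0]],[0,[-0.02,0,0],[0,0,0]]])

```text
t: 14.7
tool_pos: [0.5249, -0.0072, 0.0624]
eef_rot: [0.412, 1.535, -0.412]
force: [0.1, 0.4, -0.2]
width: 0.0
```

Request:
carry_out(targets=[[0,[-0.04,0,0],[0,0,0]],[0,[-0.05,0,0],[0,0,0]],[0,[-0.04,0,0],[0,0,0]],[0,[0,-0.04,-0.03],[0,0,0]],[0,[0,-0.05,-0.03],[0,0,0]]])

```text
t: 15.32
tool_pos: [0.4293, -0.0551, 0.1947]
eef_rot: [0.41, 1.53, -0.41]
force: [-0.2, -0.1, 0.7]
width: 0.0003
```

Request:
carry_out(targets=[[0,[0,-0.05,-0.03],[0,0,0]],[0,[0,-0.05,-0.02],[0,0,0]],[0,[0,-0.05,0],[0,0,0]],[0,[0,-0.05,0],[0,0,0]],[0,[0,0,0],[0,0,0]]])

```text
t: 15.95
tool_pos: [0.2846, -0.2055, 0.1941]
eef_rot: [0.415, 1.53, -0.417]
force: [0.4, 0.8, 0.1]
width: -0.0001
```

```bash
python3 look.py l10 2>/dev/null
python3 - <<'E'
from h import *
from plant import robot
for n,B,C0 in(("top",(305,130,405,225),(.5961,-.0177)),("side",(300,205,420,295),(.5958,-.0197))):
    fs=[robot.camera(n) for _ in range(4)];c=fs[0];z=np.mean([f["z_map"] for f in fs],0)
    cv2.imwrite(f"pics/{n}end.png",c["color"])
    P,r,a,gi=lever(c,B,np.array(C0))
    for lo,hi in((.072,.078),(.078,.083)):
        m=(r>lo)&(r<hi)&(abs(a)<1.3)&(gi<60);print(n,lo,a[m].mean().round(3))
    x0,y0,x1,y1=B;vv,uu=np.mgrid[y0:y1,x0:x1];o,d=ray(c,np.c_[uu.ravel(),vv.ravel()]);W=o+d*z[y0:y1,x0:x1].ravel()[:,None]
    q=(W[:,2]>.096)&(W[:,2]<.105)&(np.hypot(*(W[:,:2]-C0).T)<.09);p=W[q].mean(0);v=p[:2]-C0
    print(n,"post",p.round(4),np.hypot(*v).round(4),"a",np.arctan2(-v[1],-v[0]).round(3))
    c0=dict(np.load(n+"0.npz"));ha=[cv2.cvtColor(k["color"],cv2.COLOR_BGR2HSV).astype(int) for k in(c0,c)]
    bx=(335,155,385,200) if n=="top" else (345,225,375,250)
    for h in ha:
        s=h[bx[1]:bx[3],bx[0]:bx[2]];m=(s[...,0]<20)&(s[...,1]>70)&(s[...,2]>60);print(n,"crown",np.argwhere(m).mean(0).round(2)[::-1]+bx[:2],m.sum())
E
python3 st.py|head -1
```

```text
top 0.072 -0.79
top 0.078 -0.785
top post [0.5469 0.0324 0.1006] 0.0702 a -0.794
top crown [359.61 175.53] 66
top crown [359.67 175.57] 63
side 0.072 -0.695
side 0.078 -0.716
side post [0.5462 0.0286 0.0987] 0.0692 a -0.772
side crown [360.61 236.71] 75
side crown [360.51 236.68] 71
t 16.45 tcp [ 0.2866 -0.2024  0.1938] F [ 0.73 -0.14 -1.12] w 8.487181280852546e-05 j [-0.76 -0.6   2.12  0.    1.62 -0.24]
```

View pics/l10.png

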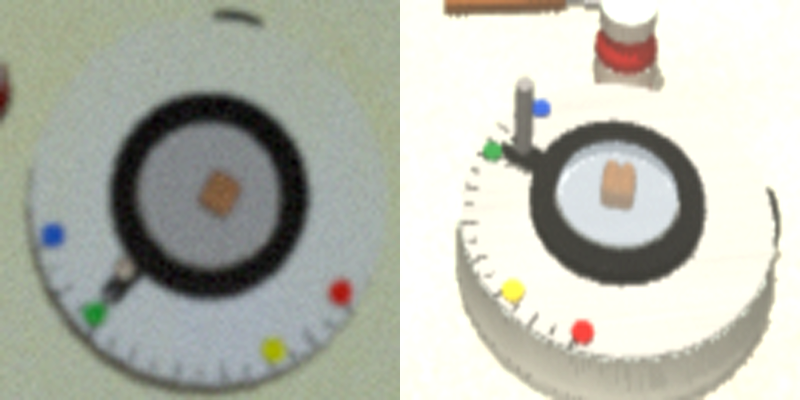

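View pics/topend.png

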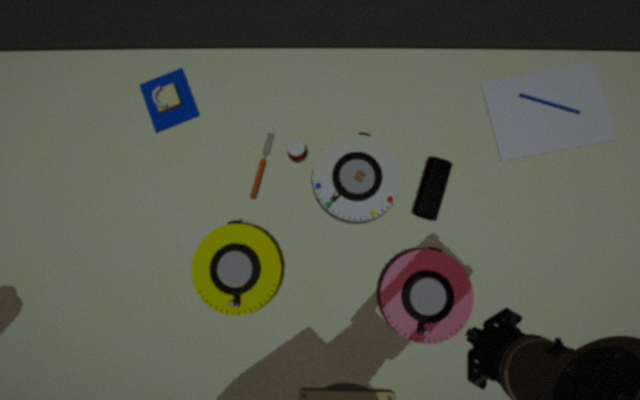

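The final top view shows the lever at the green stud (328,204). The crown (359.6,175.5), jar (297,150), case (432,188) and spatula (262,165) are where they began, and the arm is clear.

```bash
python3 -c "
from plant import robot
print(robot.job_done())"
```

```text
the job is handed in; nothing more can be done
None
```

I pushed the post of the white stage's lever round with the shut fingertips until its pointer stood at the green stud, took the hand away and handed the job in. This took two pushes, the second a nudge of about 2 mm, and the clock read about 16.5 s.

**Lever angle:** the green stud stands at -0.785 rad. My last measurements were:

| Measurement | Lever angle (rad) | Offset at the pointer |
|---|---|---|
| Top view, lever bar | -0.785 to -0.79 | under 1 mm |
| Top view, post top | -0.794 | about 1 mm |
| Side view, post top | -0.772 | about 1 mm |
| Side view, dark lever mask | -0.70 to -0.72 | 6 to 8 mm |

The last row disagrees. I set it aside because in the side view the post hides part of the bar and its dark side wall falls into the mask.

**Other things:**
- **Crown:** it moved less than 0.2 px in both views.
- **Jar, case and spatula:** they look unmoved by eye in the final top picture; I did not measure them.
- **Ring in its seat:** not measured directly. I pushed sideways only, and the wrist force readings stayed under about 3 N.

**Tip height:** the pictures put the fingertips about 30 mm above the reported tool point. My first approach therefore passed too high to push the post well, so I backed off and set the height from the pictures.

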